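# Set the tablet carousel and bolt it

### The job

Turn the tablet carousel's grey round tray by its rim, with light fingertip pressure (under 15 N; its axle is delicate), until the engraved mark faces the steel pointer on the case, and let go of the tray. Then slide the upright steel bolt tab at the side of the case fully home towards the tray and leave it there, with the mark still facing the pointer and the ring dish, hair clip and cream jar round about left where they are.

Things in the scene. Friction and masses are not known exactly. Their poses are not given: they have to be found in the camera images.
- case: Fixed white round case of the carousel, 176 mm across, 30 mm high; origin at the centre of its underside on the shelf, z up. The tray turns about the vertical line through this origin. The pointer is on its -x side, the bolt on a 44 mm wide, 30 mm high track on its +y side, which ends 142 mm from the axis.
- pointer_tip (a point): Tip of the fixed dark steel pointer, a 16 mm square block set cornerwise on the case's shoulder, its corner pointing at the tray's axis; 73 mm from the axis, 38 mm above the shelf. The pointer's top is 46 mm above the shelf.
- tray (a joint): Angle of the grey tray (rad), counter-clockwise seen from above; 0 or any whole turn: the engraved mark faces the pointer; no end stops. The tray is a flat disc 140 mm across, 26 mm thick; its plain rim band lies 46 to 70 mm from the axis; the mark is a dark radial groove 8 x 23 mm across that band. Friction of 0.22 N m: it stays where left. Fingers must not load it with 15 N or more.
- axis (a point): Point on the tray's axis at the case's top, 30 mm above the shelf. The tray's top stands 42 to 64 mm above the shelf: it differs each time and is not reported; feel for it. The tray sits on a spring, 4 N per mm, 5 mm travel. Shut fingertips pressed on the rim band from above with 7 to 11 N and led round the axis take it along with some slip; below about 5 N they slide over.
- bolt (a joint): Travel of the bolt (m): 0 drawn out, 0.020 fully home against its stop; it needs about 2 N and stays where it is left.
- bolt_tab (a point): Centre of the bolt's upright steel tab, 24 mm wide (case x), 10 mm thick (case y), its top 60 mm and its foot 30 mm above the shelf; 120 mm from the tray's axis when drawn out, 100 mm when home. It slides along the case's -y, towards the axis; it can be pushed from outside or pinched across its width.
- ring_dish: Bystander: white ceramic ring dish, 84 mm across, 22 mm high, origin at the centre of its underside.
- hair_clip: Bystander: black hair clip, 70 x 34 mm, about 20 mm high, origin at the centre of its underside.
- cream_jar: Bystander: white cream jar, 52 mm across, 35 mm high, origin at the centre of its underside.
Not all that is in view belongs to the job. Several things have the shape of the case; the one meant has the colours described above.

How it is judged:
On the way, in this order (a step that is already met when the one before it is completed fails the run):
1. the mark is brought to face the pointer (within 0.08 rad) and the tray let go, the bolt still drawn out ((value of joint tray between -6.3632 and -6.2032 rad or value of joint tray between -0.08 and 0.08 rad or value of joint tray between 6.2032 and 6.3632 rad or value of joint tray between 12.4864 and 12.6464 rad) and contact force between the fingers and tray below 0.3 N and value of joint bolt below 0.004 m), for 0.2 s.
2. the bolt is pushed home, the mark still facing the pointer ((value of joint tray between -6.3632 and -6.2032 rad or value of joint tray between -0.08 and 0.08 rad or value of joint tray between 6.2032 and 6.3632 rad or value of joint tray between 12.4864 and 12.6464 rad) and value of joint bolt above 0.018 m), for 0.2 s.
At the end, for the whole second after the job is handed in: The tray's mark faces the pointer within 0.08 rad (4.6 degrees), the tray at rest, and the bolt is home (at least 18 of its 20 mm) (all of step 2 and velocity of joint tray between -0.05 and 0.05 rad/s); the robot touches nothing.
It fails at once if the fingers load the tray with more than 15 N (contact force between the fingers and tray above 15 N).
It fails at once if the ring dish, hair clip or cream jar is moved by more than 15 mm (distance of any of ring_dish, hair_clip, cream_jar from where it was at the start of the episode above 0.015 m).
It also fails if it takes over 64 s, if anything falls off the work surface, if the arm or the gripper's body presses on something with over 40 N, if the wrist force passes 120 N, or if a joint passes its speed limit or range.

### The arm

A 6-joint arm with a two-finger parallel gripper is mounted at the origin on the work surface. World frame = base frame: x ahead of the robot, y to its left, z up, the work surface at z = 0. Lengths are in m, angles in rad, forces in N, time in s.
With the tool pointing down it reaches from about 0.35 to 0.775 m from the base axis. Payload 5.5 kg.
Tool frame: the origin (TCP) lies midway between the tips of the shut fingers; the grasp point (between the pads) lies 19 mm behind it; z points along the fingers, x is the direction in which the jaws open and shut, and the axes are right-handed (so a half turn about z gives the same grasp; the last joint's range is limited). The gripper opens to 85 mm and grips with 20 to 120 N. Pads are 22 mm wide; open, the fingers measure 114 mm over their backs; the gripper's body (76 mm by 85 mm) begins 54 mm behind the grasp point. The pads swing forward as they close: fully open they stand 13 mm farther back than shut.
Start: joints at [1.026, 0.313, 0.046, 1.304, 0, 1.431], TCP at [0.226, 0.529, 0.231] pointing down, gripper open.
Joint ranges: [-2.76, 2.76], [-0.86, 1.69], [-1.03, 1.26], [-2.2, 2.34], [-1.47, 1.5], [-3.14, 3.14]. Speed limits (rad/s): [2.57, 2.57, 3.14, 3.14, 3.14, 3.14].

### API

Orientations are given as a unit quaternion [w, x, y, z].
In Python, from workcell import env gives the robot as it stands.
- The arm moves only by the tool servo_tool, never from a script. Its argument "targets" is a list of rows, each an object with "xyz": the shift along the tool's x, y, z in m, a list of three; "twist": the turn, a rotation vector about the tool's x, y, z in rad, a list of three; "jaw": the opening, from 0 (shut) to 1 (fully open). A call has 1 to 12 rows; each row is the pose to reach, as a shift and turn from the pose commanded when the call began, along the tool's axes at that moment; what a row does not reach only later rows make up. A row lasts 1/12 s, in which the tool goes at most 41.7 mm and 7.16 degrees, less where a joint would pass 70% of its speed; a pose out of reach is approached as far as the arm can. A call with a gripper value outside its range is refused whole. The fingers move at their own pace and stop on an object; "squeeze" is the grip in N (left out, the last holds). Time passes only in rows, so rows that repeat a pose let the fingers close. It gives the time, the measured TCP pose, the force and the opening at its end, in the units of the state.
- env.get_state(): the state, without advancing time (a new reading comes with each control period).
- env.read_camera(name): name is "side" or "top" or "wrist"; returns a dict with "color" (480x640x3 uint8, red, green, blue), "depth" (480x640 float32, m along the optical axis (not along the pixel's ray), 0 where there is no reading), "fx", "fy", "cx", "cy" (pixels), "eye" and "attitude" of the camera in the world. Camera axes: x right, y down, z forward; pixel columns grow to the right and rows downward; lengths in m; the calibration is good to about 2 mm. The wrist camera is an equidistant fisheye: a pixel r from the principal point sees the ray r / f radians off the axis. A picture is of the moment at which its call begins.
- env.hand_in(): hands the job in, once; it reports no verdict.
The state is a dict: "clock": time; "joint_pos": joint angles; "qvel": joint speeds; "tau": joint torques, N m; "tcp_pos": TCP position; "orientation": TCP orientation; "wrist_force": force on the tool from outside, world axes, zero at the start; "ft_torque": the same for the moment, N m; "finger_gap": finger opening in m.
Only numpy, scipy, OpenCV 4.12 (cv2) and the standard library are available. Lean on these libraries where they do the work, as an engineer would, in place of code of your own. Each camera call takes 0.05 s, during which the arm holds its last target. There are 200 camera calls.

## Working session

There is one attempt and no reset: what is moved stays moved. The work goes in short steps, Python scripts to look and compute and a tool call to move; the robot and the scene stay as the last step left them, time stands still between calls to the robot, and variables do not carry over. Pictures are saved under pics/ and viewed, about 8 in all and at most 12, crops included, and the job is handed in when it is done.

Besides the shell and the picture viewer there is one more tool, called after "Emit:" as name(argument=value, ...), one argument or row to a line, values as JSON. servo_tool: Moves the arm, as the interface text tells. Its arguments: {"type":"object","properties":{"targets":{"type":"array","items":{"type":"object","properties":{"xyz":{"type":"array","items":{"type":"number"}},"twist":{"type":"array","items":{"type":"number"}},"jaw":{"type":"number"}}}},"squeeze":{"type":"number"}},"required":["targets"]}

```bash
mkdir -p pics; ls; cat > h.py <<'E'
import numpy as np,cv2
from workcell import env
from scipy.spatial.transform import Rotation as R
def cam(n):
    c=env.read_camera(n); return c
def rot(c):
    a=np.array(c["attitude"],float)
    return a if a.shape==(3,3) else R.from_quat(a,scalar_first=True).as_matrix()
def cloud(c):
    d=c["depth"];v,u=np.indices(d.shape)
    p=np.stack([(u-c["cx"])/c["fx"]*d,(v-c["cy"])/c["fy"]*d,d],-1)
    w=p@rot(c).T+np.array(c["eye"]); w[d==0]=np.nan
    return w
def save(n,im): cv2.imwrite("pics/"+n+".png",im[:,:,::-1])
E
python3 - <<'E'
from h import *
print(env.get_state())
for n in("top","side"):
    c=cam(n);save(n,c["color"]);print(n,c["fx"],c["eye"],c["attitude"]);np.savez(n+".npz",w=cloud(c),col=c["color"])
E
```

```text
pics
{'clock': 0.0, 'joint_pos': array([ 1.02641297e+00,  3.14006254e-01,  4.49581636e-02,  1.30360670e+00,
       -1.43663220e-05,  1.43118811e+00]), 'qvel': array([-0.00058568, -0.00100281, -0.00057809,  0.00068187,  0.00078541,
       -0.00046673]), 'tau': array([ 6.92032027e-04, -4.80628037e+01,  2.98531508e+01,  1.91328867e-02,
       -8.45671752e-05, -8.37419435e-06]), 'tcp_pos': array([0.22618469, 0.5280741 , 0.23039704]), 'orientation': array([ 4.05142965e-04,  8.34808621e-01,  5.50539466e-01, -8.36290358e-04]), 'wrist_force': array([1.08332482, 0.70263343, 0.03884299]), 'ft_torque': array([-0.03051751, -0.00670376, -0.00028115]), 'finger_gap': 0.08532517746174326}
top 548.2961244804626 [0.41920991 0.00739902 1.14020586] [ 0.03917372 -0.70097419  0.7107568  -0.04387908]
side 478.84840082844664 [ 0.10903915 -0.7374525   0.64298982] [-0.46252986  0.85104467 -0.2223726   0.11108343]
```

View pics/top.png

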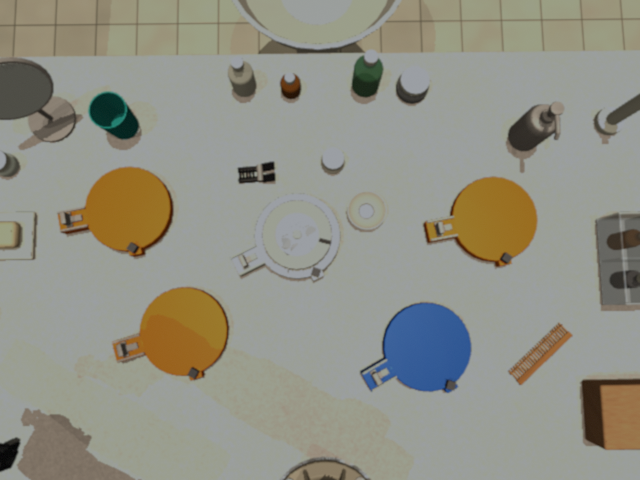

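The candidates shaped like the case are orange at (128,210), (183,332) and (493,220), blue at (427,347), and white with a grey tray at (297,236). Only the white one fits the description, with its mark near (325,240), pointer at (317,272) and bolt tab at (245,260). I'll confirm with a crop.

```bash
python3 - <<'E'
from h import *
z=np.load("top.npz");w=z["w"];col=z["col"]
save("crop",cv2.resize(col[140:310,210:410],None,fx=4,fy=4,interpolation=cv2.INTER_CUBIC)[:600])
def P(u,v): return np.round(w[v,u],4)
for n,(u,v) in dict(tab=(245,260),ptr=(317,272),mark=(325,240),tray=(297,215),shelf=(290,320),dish=(366,211),jar=(333,159),clip=(257,173)).items(): print(n,P(u,v))
# case-top shoulder + tray points
m=(w[...,2]>.022)&(w[...,2]<.08)
m[:, :225]=0;m[:,345:]=0;m[:190]=0;m[285:]=0
print(np.histogram(w[m][:,2],bins=np.arange(.02,.08,.004)))
E
```

```text
tab [0.5108 0.1509 0.0548]
ptr [0.4856 0.0084 0.0462]
mark [ 0.5499 -0.0085  0.0441]
tray [0.6009 0.0472 0.0484]
shelf [ 0.3903  0.0654 -0.0007]
dish [ 0.6149 -0.0962  0.0037]
jar [ 0.7194 -0.0277  0.0347]
clip [0.697  0.1316 0.0136]
(array([   6,  381, 1460,  565,   59,  489, 2447,  883,   18,   38,   25,
          1,    0,    0]), array([0.02 , 0.024, 0.028, 0.032, 0.036, 0.04 , 0.044, 0.048, 0.052,
       0.056, 0.06 , 0.064, 0.068, 0.072, 0.076]))
```

View pics/crop.png

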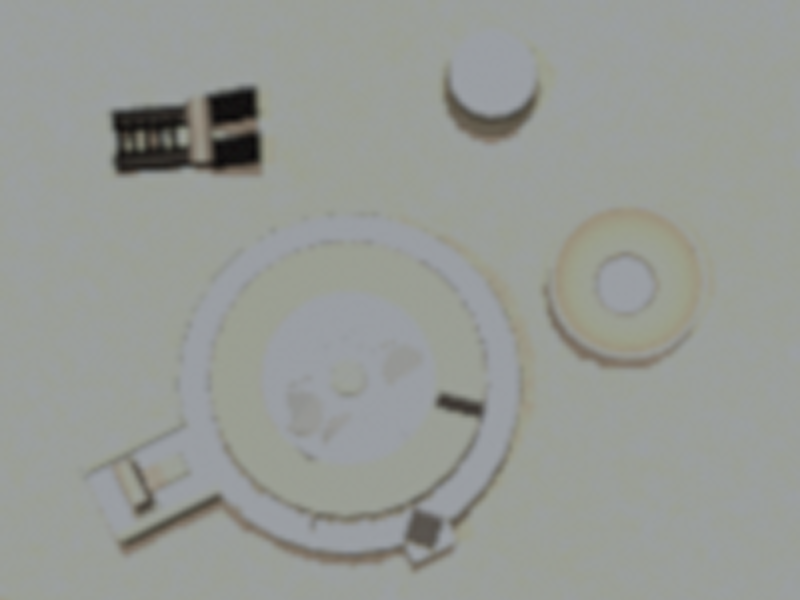

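The crop confirms the white case with the grey tray. The mark is at crop (460,405), the pointer at (425,530) and the tab at (135,485). Next I'll fit the geometry.

```bash
python3 - <<'E'
from h import *
from scipy.optimize import least_squares
z=np.load("top.npz");w=z["w"];col=z["col"].astype(int)
v,u=np.indices(w.shape[:2]);roi=(u>225)&(u<345)&(v>190)&(v<285)
def rim(lo,hi,r,c0):
    m=(w[...,2]>lo)&(w[...,2]<hi)&roi
    p=w[m][:,:2];d=p-c0;a=np.arctan2(d[:,1],d[:,0]);q=[]
    for k in np.arange(-np.pi,np.pi,.12):
        s=(abs(a-k)<.06)
        if s.sum()>3: q.append(p[s][np.argmax(np.hypot(*d[s].T))])
    q=np.array(q);f=least_squares(lambda x:np.hypot(*(q-x).T)-r,c0,loss="soft_l1",f_scale=.002)
    return f.x,np.std(f.fun)
c0=np.array([.557,.045])
tc=rim(.041,.055,.07,c0);cc=rim(.024,.036,.088,c0);print("tray",tc,"case",cc)
c=tc[0]
zz=w[roi&(abs(np.hypot(w[...,0]-c[0],w[...,1]-c[1])-.058)<.008)][:,2];print("top z",np.median(zz),zz.std())
dark=(col.max(-1)<105)&roi
n,l,st,ce=cv2.connectedComponentsWithStats(dark.astype(np.uint8))
for i in range(1,n):
    if st[i,4]>8:
        p=np.nanmean(w[l==i],0);d=p[:2]-c;print(st[i],ce[i].round(1),p.round(4),"r",np.hypot(*d).round(4),"ang",np.degrees(np.arctan2(d[1],d[0])).round(1))
m=(w[...,2]>.05)&(u<260)&roi;p=w[m];p=p[np.hypot(*(p[:,:2]-c).T)>.095]
d=p.mean(0)[:2]-c;print("tab",p.mean(0),len(p),np.hypot(*d),np.degrees(np.arctan2(d[1],d[0])))
E
```

```text
tray (array([0.56242616, 0.04802566]), np.float64(0.010244829479318375)) case (array([0.56251037, 0.04826159]), np.float64(0.014356581600037208))
top z 0.04627966977453113 0.002080696798922015
[319 239  12   5  39] [324.9 241. ] [ 0.5475 -0.0082  0.0466] r 0.0582 ang -104.8
[244 263   4   5  11] [245.8 265.6] [0.5003 0.1504 0.0458] r 0.1198 ang 121.3
[241 264  24  12  45] [253.  269.7] [0.494  0.1399 0.0145] r 0.1145 ang 126.7
[312 268   8   9  50] [315.5 271.9] [0.4859 0.0114 0.0458] r 0.0848 ang -154.4
tab [0.51018617 0.15534609 0.05922687] 70 0.11935950297212448 115.9552662103175
```

Radii match the description: mark 58 mm, pointer 85 mm, tab 119 mm. The centre is (0.5625, 0.048). The mark is at -104.8° and the pointer at -154.4°, so the tray needs about 49.6° clockwise. The tray top is near z = 0.046. Now moving over the rim at -15°.

Emit:
servo_tool(
  targets=[
    {"xyz": [-0.025, 0.046, 0], "twist": [0, 0, -0.012], "jaw": 0},
    {"xyz": [-0.05, 0.092, 0], "twist": [0, 0, -0.024], "jaw": 0},
    {"xyz": [-0.075, 0.138, 0], "twist": [0, 0, -0.036], "jaw": 0},
    {"xyz": [-0.1, 0.184, 0], "twist": [0, 0, -0.048], "jaw": 0},
    {"xyz": [-0.15, 0.276, 0.03], "twist": [0, 0, -0.1], "jaw": 0},
    {"xyz": [-0.15, 0.276, 0.03], "twist": [0, 0, -0.143], "jaw": 0},
    {"xyz": [-0.2, 0.37, 0.05], "twist": [0, 0, -0.143], "jaw": 0},
    {"xyz": [-0.2, 0.37, 0.05], "twist": [0, 0, -0.143], "jaw": 0},
    {"xyz": [-0.25, 0.463, 0.08], "twist": [0, 0, -0.143], "jaw": 0},
    {"xyz": [-0.25, 0.463, 0.08], "twist": [0, 0, -0.143], "jaw": 0},
    {"xyz": [-0.3, 0.556, 0.11], "twist": [0, 0, -0.143], "jaw": 0},
    {"xyz": [-0.3, 0.556, 0.11], "twist": [0, 0, -0.143], "jaw": 0},
  ],
)

```text
clock: 1.1
tcp_pos: [0.5328, 0.1415, 0.1573]
orientation: [-0.0, 0.793, 0.609, -0.0]
wrist_force: [1.0, 1.0, 0.6]
finger_gap: 0.0003
```

Emit:
servo_tool(
  targets=[
    {"xyz": [0, 0, 0], "twist": [0, 0, 0], "jaw": 0},
    {"xyz": [0, 0, 0], "twist": [0, 0, 0], "jaw": 0},
    {"xyz": [0, 0, 0], "twist": [0, 0, 0], "jaw": 0},
    {"xyz": [0, 0, 0], "twist": [0, 0, 0], "jaw": 0},
  ],
)

```text
clock: 1.43
tcp_pos: [0.5314, 0.1442, 0.1582]
orientation: [-0.0, 0.793, 0.609, -0.0]
wrist_force: [-0.5, -0.1, -0.4]
finger_gap: 0.0001
```

Emit:
servo_tool(
  targets=[
    {"xyz": [-0.021, 0.028, 0], "twist": [0, 0, 0], "jaw": 0},
    {"xyz": [-0.042, 0.056, 0.005], "twist": [0, 0, 0], "jaw": 0},
    {"xyz": [-0.063, 0.084, 0.015], "twist": [0, 0, 0], "jaw": 0},
    {"xyz": [-0.085, 0.113, 0.03], "twist": [0, 0, 0], "jaw": 0},
    {"xyz": [-0.085, 0.113, 0.05], "twist": [0, 0, 0], "jaw": 0},
    {"xyz": [-0.085, 0.113, 0.06], "twist": [0, 0, 0], "jaw": 0},
    {"xyz": [-0.085, 0.113, 0.06], "twist": [0, 0, 0], "jaw": 0},
    {"xyz": [-0.085, 0.113, 0.06], "twist": [0, 0, 0], "jaw": 0},
    {"xyz": [-0.085, 0.113, 0.06], "twist": [0, 0, 0], "jaw": 0},
  ],
)

```text
clock: 2.18
tcp_pos: [0.6191, 0.0336, 0.0993]
orientation: [0.0, 0.793, 0.61, 0.0]
wrist_force: [1.0, 0.8, -0.8]
finger_gap: -0.0
```

```bash
python3 - <<'E'
from h import *
c=cam("wrist");save("wr1",c["color"]);s=env.get_state();print(s["tcp_pos"],s["wrist_force"],c["fx"],c["cx"],c["cy"],c["eye"],c["attitude"])
E
```

```text
[0.61945761 0.03348157 0.09966031] [-0.3073865   0.83130352 -0.4563592 ] 371.64829954431775 321.15864249834027 232.63706530460036 [0.55470578 0.05032954 0.24217772] [0.10583502 0.78562816 0.60412751 0.08134673]
```

View pics/wr1.png

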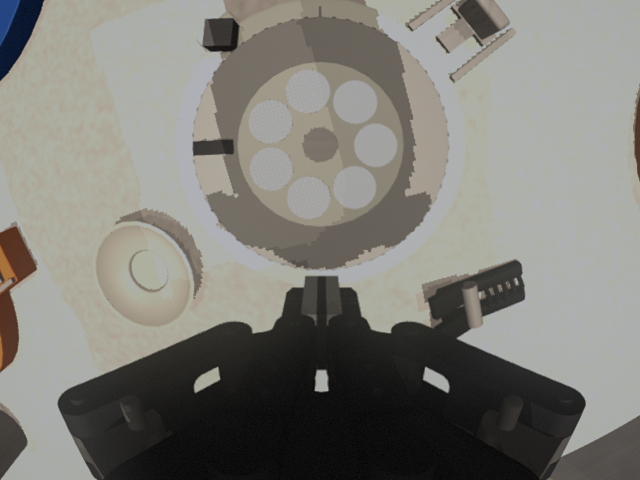

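Wrist view: the mark is at (213,147), the pointer at (220,35), the tab at (480,20), and the shut fingertips at (321,278) are just outside the tray's drawn edge (parallax). Lowering now to feel for the rim.

Emit:
servo_tool(
  targets=[
    {"xyz": [0, 0, 0.02], "twist": [0, 0, 0], "jaw": 0},
    {"xyz": [0, 0, 0.035], "twist": [0, 0, 0], "jaw": 0},
    {"xyz": [0, 0, 0.043], "twist": [0, 0, 0], "jaw": 0},
    {"xyz": [0, 0, 0.046], "twist": [0, 0, 0], "jaw": 0},
    {"xyz": [0, 0, 0.048], "twist": [0, 0, 0], "jaw": 0},
    {"xyz": [0, 0, 0.048], "twist": [0, 0, 0], "jaw": 0},
    {"xyz": [0, 0, 0.048], "twist": [0, 0, 0], "jaw": 0},
    {"xyz": [0, 0, 0.048], "twist": [0, 0, 0], "jaw": 0},
  ],
)

```text
clock: 2.9
tcp_pos: [0.62, 0.032, 0.051]
orientation: [0.001, 0.793, 0.609, 0.001]
wrist_force: [0.3, 0.5, -0.1]
finger_gap: 0.0002
```

Emit:
servo_tool(
  targets=[
    {"xyz": [0, 0, 0.001], "twist": [0, 0, 0], "jaw": 0},
    {"xyz": [0, 0, 0.001], "twist": [0, 0, 0], "jaw": 0},
    {"xyz": [0, 0, 0.002], "twist": [0, 0, 0], "jaw": 0},
    {"xyz": [0, 0, 0.002], "twist": [0, 0, 0], "jaw": 0},
    {"xyz": [0, 0, 0.002], "twist": [0, 0, 0], "jaw": 0},
  ],
)

```text
clock: 3.32
tcp_pos: [0.6192, 0.032, 0.048]
orientation: [-0.0, 0.793, 0.609, -0.0]
wrist_force: [0.4, 0.2, -0.0]
finger_gap: -0.0001
```

Emit:
servo_tool(
  targets=[
    {"xyz": [0, 0, 0.001], "twist": [0, 0, 0], "jaw": 0},
    {"xyz": [0, 0, 0.001], "twist": [0, 0, 0], "jaw": 0},
    {"xyz": [0, 0, 0.001], "twist": [0, 0, 0], "jaw": 0},
    {"xyz": [0, 0, 0.001], "twist": [0, 0, 0], "jaw": 0},
  ],
)

```text
clock: 3.65
tcp_pos: [0.6192, 0.032, 0.047]
orientation: [-0.0, 0.793, 0.609, 0.0]
wrist_force: [-0.2, 0.4, -0.6]
finger_gap: -0.0002
```

Emit:
servo_tool(
  targets=[
    {"xyz": [0, 0, 0.001], "twist": [0, 0, 0], "jaw": 0},
    {"xyz": [0, 0, 0.001], "twist": [0, 0, 0], "jaw": 0},
    {"xyz": [0, 0, 0.001], "twist": [0, 0, 0], "jaw": 0},
    {"xyz": [0, 0, 0.001], "twist": [0, 0, 0], "jaw": 0},
  ],
)

```text
clock: 3.98
tcp_pos: [0.6193, 0.032, 0.046]
orientation: [-0.0, 0.793, 0.609, 0.0]
wrist_force: [0.6, -0.5, -0.2]
finger_gap: 0.0
```

Emit:
servo_tool(
  targets=[
    {"xyz": [0, 0, 0.001], "twist": [0, 0, 0], "jaw": 0},
    {"xyz": [0, 0, 0.001], "twist": [0, 0, 0], "jaw": 0},
    {"xyz": [0, 0, 0.001], "twist": [0, 0, 0], "jaw": 0},
    {"xyz": [0, 0, 0.001], "twist": [0, 0, 0], "jaw": 0},
  ],
)

```text
clock: 4.32
tcp_pos: [0.6194, 0.032, 0.0453]
orientation: [0.0, 0.793, 0.609, 0.0]
wrist_force: [-0.0, -0.7, 1.9]
finger_gap: -0.0001
```

Contact is around z = 0.0457. I'll press towards 9 N.

Emit:
servo_tool(
  targets=[
    {"xyz": [0, 0, 0.0007], "twist": [0, 0, 0], "jaw": 0},
    {"xyz": [0, 0, 0.001], "twist": [0, 0, 0], "jaw": 0},
    {"xyz": [0, 0, 0.001], "twist": [0, 0, 0], "jaw": 0},
    {"xyz": [0, 0, 0.001], "twist": [0, 0, 0], "jaw": 0},
  ],
)

```text
clock: 4.65
tcp_pos: [0.6196, 0.032, 0.0444]
orientation: [0.0, 0.793, 0.609, 0.0]
wrist_force: [-0.4, -0.5, 3.1]
finger_gap: -0.0003
```

Emit:
servo_tool(
  targets=[
    {"xyz": [0, 0, 0.0007], "twist": [0, 0, 0], "jaw": 0},
    {"xyz": [0, 0, 0.001], "twist": [0, 0, 0], "jaw": 0},
    {"xyz": [0, 0, 0.001], "twist": [0, 0, 0], "jaw": 0},
    {"xyz": [0, 0, 0.001], "twist": [0, 0, 0], "jaw": 0},
  ],
)

```text
clock: 4.98
tcp_pos: [0.6197, 0.032, 0.0436]
orientation: [0.0, 0.793, 0.609, 0.0]
wrist_force: [0.0, 0.5, 6.8]
finger_gap: -0.0002
```

Emit:
servo_tool(
  targets=[
    {"xyz": [0, 0, 0.0005], "twist": [0, 0, 0], "jaw": 0},
    {"xyz": [-0.0021, 0, 0.0006], "twist": [0, 0, 0.035], "jaw": 0},
    {"xyz": [-0.0041, -0.0001, 0.0006], "twist": [0, 0, 0.07], "jaw": 0},
    {"xyz": [-0.0062, -0.0003, 0.0006], "twist": [0, 0, 0.105], "jaw": 0},
    {"xyz": [-0.0082, -0.0006, 0.0006], "twist": [0, 0, 0.14], "jaw": 0},
    {"xyz": [-0.0102, -0.0009, 0.0006], "twist": [0, 0, 0.175], "jaw": 0},
    {"xyz": [-0.0123, -0.0013, 0.0006], "twist": [0, 0, 0.209], "jaw": 0},
  ],
)

```text
clock: 5.57
tcp_pos: [0.616, 0.0216, 0.0434]
orientation: [-0.0, 0.853, 0.522, 0.002]
wrist_force: [2.3, 3.8, 6.8]
finger_gap: 0.0001
```

```bash
cat >> h.py <<'E'
C=np.array([.5625,.048])
def wmark(name=None,ztop=.0437):
    """mark / pointer angles about axis from the fisheye view"""
    c=cam("wrist");im=c["color"].astype(int);s=env.get_state()
    if name: save(name,c["color"])
    v,u=np.indices(im.shape[:2]);x=u-c["cx"];y=v-c["cy"];r=np.hypot(x,y)+1e-9;t=r/c["fx"]
    d=np.stack([np.sin(t)*x/r,np.sin(t)*y/r,np.cos(t)],-1)@rot(c).T;e=np.array(c["eye"])
    out={}
    for n,z,lo,hi in(("mark",ztop,.044,.070),("ptr",.046,.072,.098)):
        p=e+d*((z-e[2])/d[...,2])[...,None];q=p[...,:2]-C;rr=np.hypot(q[...,0],q[...,1])
        m=((im.max(-1)<70)&(d[...,2]<-.1)&(rr>lo)&(rr<hi)).astype(np.uint8)
        k,l,st,ce=cv2.connectedComponentsWithStats(m)
        out[n]=[(int(st[i,4]),ce[i].round(0).tolist(),q[l==i].mean(0),) for i in range(1,k) if st[i,4]>60]
        out[n]=[(a,b,round(float(np.hypot(*w)),4),round(float(np.degrees(np.arctan2(w[1],w[0]))),1)) for a,b,w in out[n]]
    print(out,s["clock"],s["tcp_pos"].round(4),s["wrist_force"].round(1))
E
python3 - <<'E'
from h import *
wmark("wr2")
E
```

```text
{'mark': [(975, [175.0, 158.0], 0.0584, -115.7), (415, [321.0, 297.0], 0.0607, -26.6), (517, [294.0, 302.0], 0.0637, -37.0), (571, [347.0, 302.0], 0.0642, -16.9)], 'ptr': [(1901, [156.0, 33.0], 0.0828, -155.1), (8588, [320.0, 344.0], 0.0831, -27.0)]} 5.6167 [0.6158 0.0213 0.0434] [0.6 4.1 6.4]
```

View pics/wr2.png

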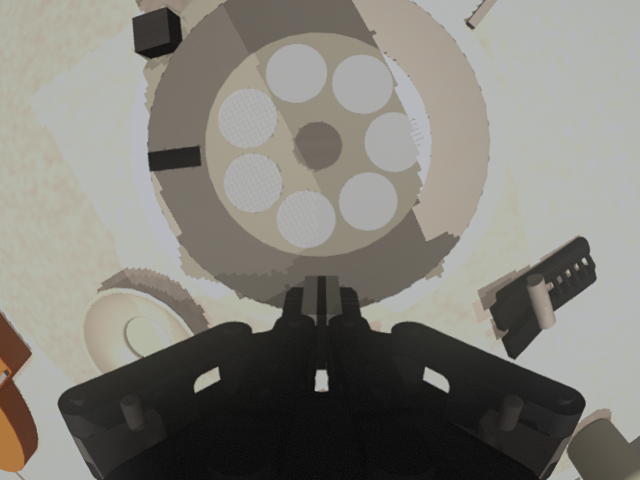

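The mark (175,158) moved about 11° with the fingers, so there is almost no slip. About 38.7° remain. Continuing round.

Emit:
servo_tool(
  targets=[
    {"xyz": [-0.0021, 0, 0.0003], "twist": [0, 0, 0.035], "jaw": 0},
    {"xyz": [-0.0041, -0.0001, 0.0004], "twist": [0, 0, 0.07], "jaw": 0},
    {"xyz": [-0.0062, -0.0003, 0.0004], "twist": [0, 0, 0.105], "jaw": 0},
    {"xyz": [-0.0082, -0.0006, 0.0004], "twist": [0, 0, 0.14], "jaw": 0},
    {"xyz": [-0.0102, -0.0009, 0.0004], "twist": [0, 0, 0.175], "jaw": 0},
    {"xyz": [-0.0123, -0.0013, 0.0004], "twist": [0, 0, 0.209], "jaw": 0},
    {"xyz": [-0.0143, -0.0018, 0.0004], "twist": [0, 0, 0.244], "jaw": 0},
    {"xyz": [-0.0163, -0.0023, 0.0004], "twist": [0, 0, 0.279], "jaw": 0},
    {"xyz": [-0.0182, -0.0029, 0.0004], "twist": [0, 0, 0.314], "jaw": 0},
    {"xyz": [-0.0202, -0.0036, 0.0004], "twist": [0, 0, 0.349], "jaw": 0},
    {"xyz": [-0.0221, -0.0043, 0.0004], "twist": [0, 0, 0.384], "jaw": 0},
    {"xyz": [-0.024, -0.0051, 0.0004], "twist": [0, 0, 0.419], "jaw": 0},
  ],
)

```text
clock: 6.62
tcp_pos: [0.6015, 0.0022, 0.0433]
orientation: [-0.0, 0.943, 0.334, 0.002]
wrist_force: [2.0, 2.2, 6.8]
finger_gap: 0.0002
```

```bash
python3 - <<'E'
from h import *
wmark()
E
```

```text
{'mark': [(942, [172.0, 163.0], 0.0589, -137.3), (420, [321.0, 296.0], 0.0609, -49.7), (493, [294.0, 301.0], 0.0639, -60.3), (478, [348.0, 301.0], 0.0641, -39.8)], 'ptr': [(1847, [122.0, 109.0], 0.0828, -155.1), (8477, [319.0, 343.0], 0.0833, -50.9)]} 6.6667 [0.6012 0.002  0.0433] [2.2 1.8 5.9]
```

Emit:
servo_tool(
  targets=[
    {"xyz": [-0.0021, -0.0002, 0.0002], "twist": [0, 0, 0.035], "jaw": 0},
    {"xyz": [-0.0041, -0.0004, 0.0003], "twist": [0, 0, 0.07], "jaw": 0},
    {"xyz": [-0.0062, -0.0007, 0.0003], "twist": [0, 0, 0.105], "jaw": 0},
    {"xyz": [-0.0082, -0.001, 0.0003], "twist": [0, 0, 0.14], "jaw": 0},
    {"xyz": [-0.0102, -0.0014, 0.0003], "twist": [0, 0, 0.175], "jaw": 0},
    {"xyz": [-0.0123, -0.0019, 0.0003], "twist": [0, 0, 0.209], "jaw": 0},
    {"xyz": [-0.0143, -0.0024, 0.0003], "twist": [0, 0, 0.244], "jaw": 0},
    {"xyz": [-0.0163, -0.003, 0.0003], "twist": [0, 0, 0.279], "jaw": 0},
    {"xyz": [-0.0182, -0.0036, 0.0003], "twist": [0, 0, 0.314], "jaw": 0},
    {"xyz": [-0.0182, -0.0036, 0.0003], "twist": [0, 0, 0.314], "jaw": 0},
  ],
)

```text
clock: 7.5
tcp_pos: [0.586, -0.0076, 0.0434]
orientation: [0.001, 0.983, 0.182, 0.003]
wrist_force: [3.7, 0.5, 6.7]
finger_gap: 0.0001
```

```bash
python3 - <<'E'
from h import *
wmark()
E
```

```text
{'mark': [(934, [171.0, 168.0], 0.0589, -153.3), (409, [321.0, 296.0], 0.0611, -67.1), (485, [294.0, 301.0], 0.064, -77.6), (470, [347.0, 300.0], 0.0645, -57.4)], 'ptr': [(1783, [119.0, 171.0], 0.0827, -155.1), (8344, [318.0, 343.0], 0.0835, -68.7)]} 7.55 [ 0.586  -0.0077  0.0434] [ 3.5 -0.6  6.5]
```

The mark is at -153.3°, within about 1.5° of the pointer, so I'll let go, lift straight up and look.

Emit:
servo_tool(
  targets=[
    {"xyz": [0, 0, -0.002], "twist": [0, 0, 0], "jaw": 0},
    {"xyz": [0, 0, -0.006], "twist": [0, 0, 0], "jaw": 0},
    {"xyz": [0, 0, -0.015], "twist": [0, 0, 0], "jaw": 0},
    {"xyz": [0, 0, -0.035], "twist": [0, 0, 0], "jaw": 0},
    {"xyz": [0, 0, -0.06], "twist": [0, 0, 0], "jaw": 0},
    {"xyz": [0, 0, -0.06], "twist": [0, 0, 0], "jaw": 0},
    {"xyz": [0, 0, -0.06], "twist": [0, 0, 0], "jaw": 0},
    {"xyz": [0, 0, -0.06], "twist": [0, 0, 0], "jaw": 0},
  ],
)

```text
clock: 8.22
tcp_pos: [0.5823, -0.0072, 0.1013]
orientation: [-0.0, 0.983, 0.182, -0.001]
wrist_force: [-0.2, -0.4, -0.4]
finger_gap: 0.0002
```

```bash
python3 - <<'E'
from h import *
wmark("wr3",.0457)
E
```

```text
{'mark': [(531, [216.0, 161.0], 0.059, -153.2)], 'ptr': [(980, [175.0, 162.0], 0.0834, -155.0), (411, [321.0, 297.0], 0.0859, -69.9), (439, [294.0, 301.0], 0.0901, -80.1), (459, [348.0, 301.0], 0.0899, -59.8)]} 8.2667 [ 0.5819 -0.0071  0.1007] [-0.   0.2 -0.9]
```

View pics/wr3.png

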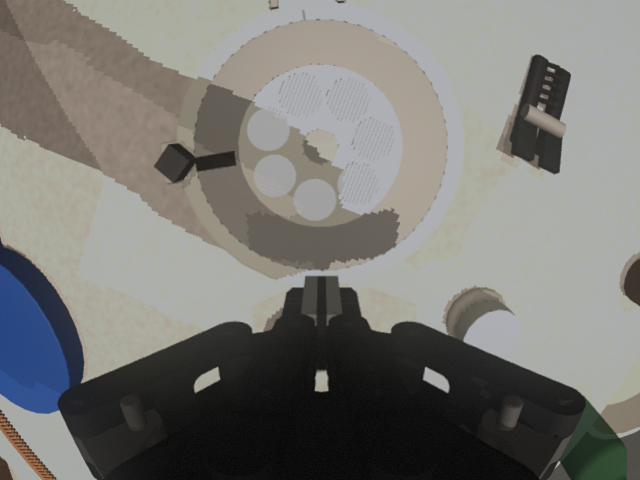

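The mark (216,161) points at the pointer (175,162), within about 1.5°. Now going round to the outer side of the bolt tab.

Emit:
servo_tool(
  targets=[
    {"xyz": [0, 0, -0.02], "twist": [0, 0, -0.02], "jaw": 0},
    {"xyz": [-0.001, -0.025, -0.03], "twist": [0, 0, -0.04], "jaw": 0},
    {"xyz": [-0.003, -0.055, -0.03], "twist": [0, 0, -0.06], "jaw": 0},
    {"xyz": [-0.005, -0.09, -0.03], "twist": [0, 0, -0.08], "jaw": 0},
    {"xyz": [-0.007, -0.125, -0.03], "twist": [0, 0, -0.08], "jaw": 0},
    {"xyz": [-0.009, -0.16, -0.03], "twist": [0, 0, -0.08], "jaw": 0},
    {"xyz": [-0.01, -0.19, -0.03], "twist": [0, 0, -0.08], "jaw": 0},
    {"xyz": [-0.011, -0.213, -0.03], "twist": [0, 0, -0.08], "jaw": 0},
    {"xyz": [-0.011, -0.213, -0.03], "twist": [0, 0, -0.08], "jaw": 0},
    {"xyz": [-0.011, -0.213, -0.03], "twist": [0, 0, -0.08], "jaw": 0},
    {"xyz": [-0.011, -0.213, -0.03], "twist": [0, 0, -0.08], "jaw": 0},
  ],
)

```text
clock: 9.18
tcp_pos: [0.4959, 0.1873, 0.1309]
orientation: [0.0, 0.975, 0.222, -0.001]
wrist_force: [-0.2, -0.1, 0.5]
finger_gap: 0.0001
```

```bash
python3 - <<'E'
from h import *
s=env.get_state();print(s["tcp_pos"],s["orientation"].round(3))
d=s["tcp_pos"][:2]-C;u=np.array([-.432,.902]);e=np.array([.902,.432]);print("R",d@u,"lat",d@e)
c=cam("wrist");save("wr4",c["color"])
E
```

```text
[0.49588449 0.18726428 0.13092956] [ 0.     0.975  0.222 -0.001]
R 0.15439428289987103 lat 7.49817765541269e-05
```

View pics/wr4.png

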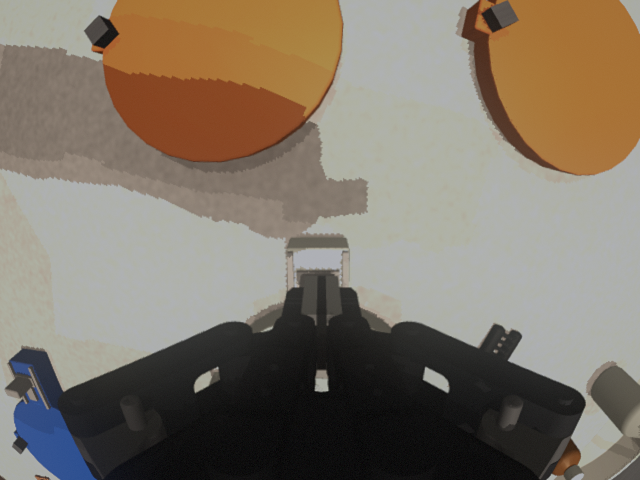

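The view shows the track (288–349, 240–285) centred under the fingers (321,280). Lowering outside the tab to z ≈ 0.041, then pushing along +tool y.

Emit:
servo_tool(
  targets=[
    {"xyz": [0, 0, 0.03], "twist": [0, 0, 0], "jaw": 0},
    {"xyz": [0, 0, 0.06], "twist": [0, 0, 0], "jaw": 0},
    {"xyz": [0, 0, 0.08], "twist": [0, 0, 0], "jaw": 0},
    {"xyz": [0, 0, 0.09], "twist": [0, 0, 0], "jaw": 0},
    {"xyz": [0, 0, 0.09], "twist": [0, 0, 0], "jaw": 0},
    {"xyz": [0, 0, 0.09], "twist": [0, 0, 0], "jaw": 0},
  ],
)

```text
clock: 9.73
tcp_pos: [0.4965, 0.1868, 0.0417]
orientation: [-0.0, 0.975, 0.221, -0.0]
wrist_force: [0.4, -0.4, -0.7]
finger_gap: -0.0001
```

Emit:
servo_tool(
  targets=[
    {"xyz": [0, 0.004, 0], "twist": [0, 0, 0], "jaw": 0},
    {"xyz": [0, 0.008, 0], "twist": [0, 0, 0], "jaw": 0},
    {"xyz": [0, 0.012, 0], "twist": [0, 0, 0], "jaw": 0},
    {"xyz": [0, 0.016, 0], "twist": [0, 0, 0], "jaw": 0},
    {"xyz": [0, 0.02, 0], "twist": [0, 0, 0], "jaw": 0},
    {"xyz": [0, 0.024, 0], "twist": [0, 0, 0], "jaw": 0},
    {"xyz": [0, 0.028, 0], "twist": [0, 0, 0], "jaw": 0},
    {"xyz": [0, 0.032, 0], "twist": [0, 0, 0], "jaw": 0},
    {"xyz": [0, 0.032, 0], "twist": [0, 0, 0], "jaw": 0},
  ],
)

```text
clock: 10.48
tcp_pos: [0.5106, 0.158, 0.0418]
orientation: [0.0, 0.975, 0.221, 0.0]
wrist_force: [0.2, 0.4, -0.5]
finger_gap: -0.0
```

Emit:
servo_tool(
  targets=[
    {"xyz": [0, 0.001, 0], "twist": [0, 0, 0], "jaw": 0},
    {"xyz": [0, 0.002, 0], "twist": [0, 0, 0], "jaw": 0},
    {"xyz": [0, 0.003, 0], "twist": [0, 0, 0], "jaw": 0},
  ],
)

```text
clock: 10.73
tcp_pos: [0.5112, 0.1561, 0.0416]
orientation: [-0.0, 0.975, 0.222, -0.0]
wrist_force: [0.2, 2.0, 0.2]
finger_gap: 0.0002
```

Emit:
servo_tool(
  targets=[
    {"xyz": [0, 0.001, 0], "twist": [0, 0, 0], "jaw": 0},
    {"xyz": [0, 0.002, 0], "twist": [0, 0, 0], "jaw": 0},
    {"xyz": [0, 0.003, 0], "twist": [0, 0, 0], "jaw": 0},
  ],
)

```text
clock: 10.98
tcp_pos: [0.5121, 0.1542, 0.0417]
orientation: [-0.001, 0.975, 0.222, -0.0]
wrist_force: [-3.1, 7.4, 2.0]
finger_gap: 0.0002
```

Emit:
servo_tool(
  targets=[
    {"xyz": [0, 0.001, 0], "twist": [0, 0, 0], "jaw": 0},
    {"xyz": [0, 0.002, 0], "twist": [0, 0, 0], "jaw": 0},
  ],
)

```text
clock: 11.15
tcp_pos: [0.5121, 0.1541, 0.0417]
orientation: [-0.003, 0.975, 0.223, -0.001]
wrist_force: [-5.3, 13.3, 4.3]
finger_gap: -0.0002
```

The force climbs to 14 N with no further motion, so the bolt is at its stop. TCP radius is 117.5 mm, which fits a 105 mm outer face plus the finger half-depth. Back off, lift, and check.

Emit:
servo_tool(
  targets=[
    {"xyz": [0, -0.008, 0], "twist": [0, 0, 0], "jaw": 0},
    {"xyz": [0, -0.02, 0], "twist": [0, 0, 0], "jaw": 0},
    {"xyz": [0, -0.03, 0], "twist": [0, 0, 0], "jaw": 0},
    {"xyz": [0, -0.03, -0.03], "twist": [0, 0, 0], "jaw": 0},
    {"xyz": [0, -0.03, -0.07], "twist": [0, 0, 0], "jaw": 0},
    {"xyz": [0, -0.07, -0.11], "twist": [0, 0, 0], "jaw": 0},
    {"xyz": [0, -0.11, -0.13], "twist": [0, 0, 0], "jaw": 0},
    {"xyz": [0, -0.15, -0.13], "twist": [0, 0, 0], "jaw": 0},
    {"xyz": [0, -0.18, -0.13], "twist": [0, 0, 0], "jaw": 0},
    {"xyz": [0, -0.18, -0.13], "twist": [0, 0, 0], "jaw": 0},
    {"xyz": [0, -0.18, -0.13], "twist": [0, 0, 0], "jaw": 0},
    {"xyz": [0, -0.18, -0.13], "twist": [0, 0, 0], "jaw": 0},
  ],
)

```text
clock: 12.15
tcp_pos: [0.4352, 0.314, 0.1714]
orientation: [0.001, 0.975, 0.222, -0.0]
wrist_force: [-0.1, -1.0, -0.3]
finger_gap: -0.0
```

```bash
python3 - <<'E'
from h import *
c=cam("top");w=cloud(c);col=c["color"].astype(int)
save("fin",cv2.resize(c["color"][140:310,210:410],None,fx=3.5,fy=3.5))
v,u=np.indices(w.shape[:2]);q=w[...,:2]-C;rr=np.hypot(q[...,0],q[...,1])
for n,lo,hi in(("mark",.046,.07),("ptr",.074,.1)):
    m=(col.max(-1)<105)&(rr>lo)&(rr<hi)&(w[...,2]>.035);a=np.degrees(np.arctan2(q[m][:,1],q[m][:,0]));m2=abs(a+154)<25
    print(n,m2.sum(),rr[m][m2].mean(),a[m2].mean())
m=(w[...,2]>.051)&(w[...,2]<.07)&(rr<.15)&(rr>.08)&(u<270);p=q[m].mean(0);print("tab",m.sum(),np.hypot(*p))
E
```

```text
mark 40 0.05910363905989826 -152.48333906267015
ptr 45 0.08478491382394365 -154.6671970104378
tab 65 0.0993177227127319
```

View pics/fin.png

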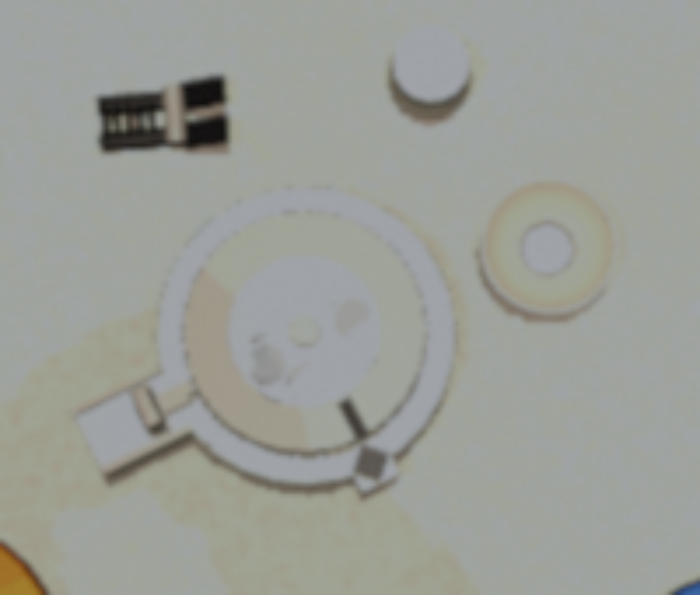

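The mark (355,420) points at the pointer (370,462), about 2° off against the 4.6° allowed. The tab (150,410) is at 99.3 mm, so the bolt is home. The bystanders look unmoved. Handing in.

```bash
python3 -c "
from workcell import env
print(env.hand_in())"
```

```text
the job is handed in; nothing more can be done
None
```

I turned the tray clockwise until its mark faced the pointer, let go, then pushed the bolt home from outside, backed off and handed the job in. The hand-in gives no verdict.

- **Tray:** I led it round by the rim with shut fingertips. Force readings stayed under 8 N, against the 15 N limit. The mark sits about 1.3–1.8° from the pointer by the wrist camera and 2.2° by the top camera. The two disagree slightly, but both are inside the 4.6° allowed.
- **Bolt:** The tab measures 99.3 mm from the axis, against 100 mm when home. While pushing, the force rose to about 14 N with no further motion, which fits the stop.
- **Surroundings:** In the last picture the ring dish, hair clip and cream jar look unmoved; I checked this only by eye. The arm was clear of everything, and the clock stood at about 12 s of the 64 s allowed.

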